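# Slide the vial tray home in the blood analyser

## Robot

A 6-joint arm with a two-finger parallel gripper is mounted at the origin on the work surface. World frame = base frame: x ahead of the robot, y to its left, z up, the work surface at z = 0. Lengths are in m, angles in degrees, forces in N, time in s.
With the tool pointing down it reaches from about 0.3 to 0.75 m from the base axis. Payload 8.5 kg.
Tool frame: the origin (TCP) lies between the finger pads; the fingertips stand env.finger_overhang ahead of it and the grasp point (between the pads) lies 2 mm behind it (env.finger_overhang is the distance from the TCP to the fingertips, in m); z points along the fingers, y is the line along which they close (so a half turn about z gives the same grasp; the last joint's range is limited). The gripper opens to 85 mm and grips with 20 to 120 N. Pads are 22 mm wide; open, the fingers measure 114 mm over their backs; the gripper's body (76 mm by 85 mm) begins 54 mm behind the grasp point. The pads swing forward as they close: fully open they stand 13 mm farther back than shut.
Start: joints at [-76.392, 21.807, 74.336, -0, 83.858, -12.336], TCP at [0.241, -0.495, 0.248] pointing down, gripper open.
Joint ranges: [-178.18, 178.18], [-50.72, 133.34], [12.68, 142.11], [-81.47, 261.47], [9.98, 163.14], [-165.26, 165.26]. Speed limits (degrees/s): [136.94, 136.94, 180, 180, 180, 180].

## Interface

Orientations are given as a 3x3 rotation matrix whose columns are the frame's x, y, z axes.
In Python, from rig import env gives the robot as it stands. The module is installed in compiled form; this text tells all that it offers.
- The arm moves only by the tool jog_arm, never from a script. Its arguments are lists of equal length, an entry for each row: "hand": the finger opening in m, from 0 to 0.0854; "travel": the shift along the world's x, y, z in m, a list of three; "yaw": the turn about the world's z in rad. A call has exactly 5 rows; each row shifts and turns the commanded pose from where the row before left it; what a row does not reach is not made up. A row lasts 1/8 s, in which the tool goes at most 62.5 mm and 10.7 degrees, less where a joint would pass 70% of its speed; a pose out of reach is approached as far as the arm can. A call is refused whole if a number of a shift passes 0.0625 or a number of a turn 0.188, either way. A call with a gripper value outside its range is refused whole. The fingers move at their own pace and stop on an object; "grip_force" is the grip in N (left out, the last holds). Time passes only in rows, so rows that do not move let the fingers close, or fill a call up. It gives the time, the measured TCP pose, the force, the opening and the grip force at its end, in the units of the state.
- env.observe(): the state, without advancing time (a new reading comes with each control period).
- env.get_image(name): name is "scene" or "top"; returns the picture (480x640x3 uint8, red, green, blue); there is no depth.
- env.calibration(name): a dict with "fx", "fy", "cx", "cy" (pixels), "position" and "rotation" of the camera in the world. Camera axes: x right, y down, z forward; pixel columns grow to the right and rows downward; lengths in m; the calibration is good to about 2 mm. A picture is of the moment at which its call begins. calibration takes no time and is no camera call.
- env.close_job(): hands the job in; it is judged then, once.
The state is a dict: "time_s": time; "q": joint angles; "qvel": joint speeds; "joint_efforts": joint torques, N m; "position": TCP position; "tool_rot": TCP orientation; "ft_force": force on the tool from outside, world axes, zero at the start; "wrist_torque": the same for the moment, N m; "grip_width": finger opening in m; "gripper_force": force on a finger pad.
Only numpy, scipy, OpenCV 4.12 (cv2) and the standard library are available. Lean on these libraries where they do the work, as an engineer would, in place of code of your own. Each camera call takes 0.05 s, during which the arm holds its last target. There are 200 camera calls.

## Task

The vial tray lies loose and askew on the bench in front of the blood analyser. Slide it along the bench without lifting it (the analyser's guide fence is there to line it up) and push it gently, nose first, into the bay until it meets the hidden stop and the spring catch inside has dropped into the notch in its side; then let go of it. Leave the bottle, the jar and the carton where they stand.

Things in the scene. Friction and masses are not known exactly. Their poses are not given: they have to be found in the camera images.
- analyser: Fixed blood analyser: low white plinth with the tray bay, dark blue upright body behind (310 mm tall, from y = 190 mm). Origin: on the bench at the centre of the bay's mouth; +y runs level into the bay, -y towards the loose tray, +x across the mouth, z up. Plinth x -110 to 120, y 5 to 220 mm, top z = 58. Bay: no floor (bench), side walls at x = -57 and +57, ceiling z = 44 mm.
- fence_end (a point): Outer end of the white guide fence, on its tray-side face at bench level (analyser x = -57, y = -200 mm). The fence is the bay's -x wall continued straight out of the mouth: 30 mm tall, 12 mm thick, lying towards -x from this face. Axes as the analyser's.
- lead_in (a point): Outer edge of the short slanted lead-in on the +x side of the mouth (analyser x = 73, y = -6 mm, bench level): a white slanted wall, 44 mm tall, that narrows to the bay wall (x = 57, y = 17 mm). Axes as the analyser's.
- stop_zone (a point): Deepest possible place of the hidden stop (analyser x = 0, y = 130 mm, bench level). The stop (adjustable, faced with a rubber cushion giving about 1 mm per 6 N) meets the tray's nose somewhere 75 to 130 mm inside the mouth, different every time and not measured: it has to be felt. 30 to 85 mm of the tray then still stick out. Pressing the tray on it with over 30 N harms it.
- tray: Loose grey plastic tray, 110 wide (x), 160 long (y), 36 mm tall, 0.3 to 0.65 kg, with 12 white-capped vials fixed in it below the rim. Origin: centre of its underside. +y end: nose (y = 80 mm); -y end: rear wall (y = -80); both flat and upright. Starts off the fence, nose towards the mouth, within 0.4 rad of the analyser's y. Slides at about 2 to 8 N.
- tray_notch (a point): Notch for the catch in the tray's +x side, point at bench level in the side's plane (tray x = 55, y = 42 mm). 36 mm long (tray y 24 to 60), 8 mm deep, full height. Elsewhere the sides are flat. Axes as the tray's.
- catch (a joint): Round spring catch (radius 30 mm, upright) inside the bay on its +x side, 38 mm before the hidden stop. Value in m: 0 = fully sprung out; pressed back about 4 to 8 mm while the tray's plain side passes; back to 0 when the nose is at the stop and the catch lies in the notch. Passing it adds roughly 2 to 8 N to the push. Reads 0 also while the tray is outside.
- bottle: Loose green bottle with a white cap, diameter 64 mm, 170 mm tall, bystander. Origin: centre of its underside.
- jar: Loose jar with a white cap, diameter 72 mm, 85 mm tall, bystander. Origin: centre of its underside.
- carton: Loose white carton, 70 x 100 x 50 mm, bystander. Origin: centre of its underside.
Mind the look-alikes: they are no part of the job. Of the things like the tray, leave any that is orange; of the rest the larger one is meant.

How it is judged (in metres and radians):
On the way:
1. the tray's side presses the catch back as it passes (value of joint catch above 0.0028 m), for 0.04 s.
At the end, for the whole second after the job is handed in: The tray lies flat and straight (within 0.06 rad) in the bay, its nose at least 70 mm inside the mouth, the catch sprung out into its notch (pressed less than 1.5 mm), and at rest (y of tray in the frame of analyser above -0.01 m and value of joint catch below 0.0015 m and angle between the y axis of tray and the y axis of analyser, either way round below 0.06 rad and angle between tray's own z axis and vertical below 0.06 rad and linear speed of tray below 0.01 m/s); the robot touches nothing.
It fails at once if the tray is lifted more than 12 mm off the bench (height (world z) of tray above 0.012 m).
It fails at once if the tray is rammed into the analyser with more than 35 N (contact force between tray and analyser above 35 N).
It fails at once if the bottle, jar or carton is moved more than 30 mm (distance of any of bottle, jar, carton from where it was at the start of the episode above 0.03 m).
It also fails if it takes over 58 s, if anything falls off the work surface, if the arm or the gripper's body presses on something with over 40 N, if the wrist force passes 120 N, or if a joint passes its speed limit or range.

## Working session

There is one attempt and no reset: what is moved stays moved. The work goes in short steps, Python scripts to look and compute and a tool call to move; the robot and the scene stay as the last step left them, time stands still between calls to the robot, and variables do not carry over. Pictures are saved under pics/ and viewed, at most 10 in all, crops included, and the job is handed in when it is done.

Besides the shell and the picture viewer there is one more tool, called after "Request:" as name(argument=value, ...), one argument or row to a line, values as JSON. jog_arm: Moves the arm, as the interface text tells. Its arguments: {"type":"object","properties":{"hand":{"type":"array"},"travel":{"type":"array"},"yaw":{"type":"array"},"grip_force":{"type":"number"}},"required":["hand","travel","yaw"]}

```bash
mkdir -p pics
python3 - <<'E'
from rig import env
import cv2
for n in("scene","top"):
    cv2.imwrite(f"pics/{n}0.png",env.get_image(n)[:,:,::-1])
    c=env.calibration(n);print(n,{k:(v.tolist() if hasattr(v,'tolist') else v) for k,v in c.items()})
print(env.finger_overhang,env.observe())
E
```

```text
scene {'fx': 557.1276090406664, 'fy': 557.1276090406664, 'cx': 318.37900751926594, 'cy': 243.1561178028732, 'position': [1.0920118712722477, -0.49074005148220284, 0.7512496411092505], 'rotation': [[0.5215174549252317, 0.5914686107938334, -0.6149670126550868], [0.8531446993229931, -0.35067003549725184, 0.38623134028899836], [0.012793210128376123, -0.7260822327050628, -0.6874888545457608]]}
top {'fx': 577.3894305080248, 'fy': 577.3894305080248, 'cx': 319.40051394521873, 'cy': 230.24429501304076, 'position': [0.38475622398218867, -0.12133170921636534, 1.356181432824007], 'rotation': [[0.015654817219835433, -0.9978417720310162, 0.06377087648617441], [-0.9998707845410636, -0.015389859172857285, 0.004643969840311498], [-0.0036525222862630645, -0.06383533680212698, -0.9979537608808873]]}
0.017 {'time_s': 0.1, 'q': array([-7.63931042e+01,  2.18385347e+01,  7.43810188e+01,  1.48645455e-03,
        8.38602402e+01, -1.23352525e+01]), 'qvel': array([-0.01861968, -0.04316881, -0.08538449, -0.05988745, -0.0238819 ,
        0.05077463]), 'joint_efforts': array([ 3.95933079e-03, -4.49220085e+01, -2.31656617e+01, -1.43715874e-04,
        3.63534513e-03, -7.42071535e-06]), 'position': array([ 0.24055129, -0.49432079,  0.24775677]), 'tool_rot': array([[ 8.99237483e-01,  4.37460693e-01, -3.02565727e-04],
       [ 4.37460678e-01, -8.99236513e-01,  1.35964240e-03],
       [ 3.22711957e-04, -1.35500202e-03, -9.99999030e-01]]), 'ft_force': array([ 0.00708581, -0.18581351,  0.47081174]), 'wrist_torque': array([ 0.01831991,  0.05377936, -0.03128893]), 'gripper_force': 0.0, 'grip_width': 0.08545030485866248}
```

View pics/scene0.png

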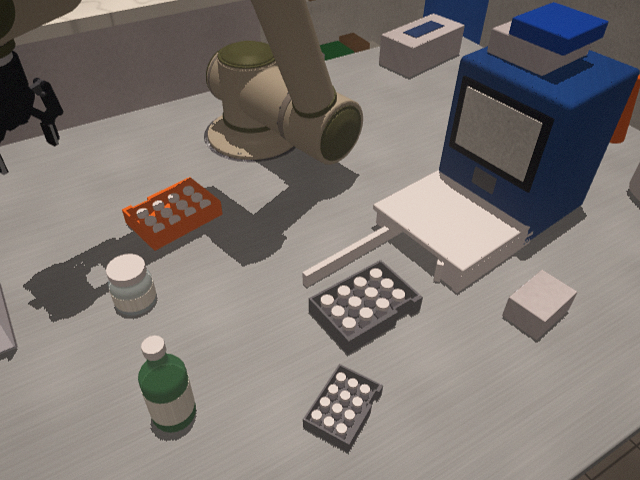

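View pics/top0.png

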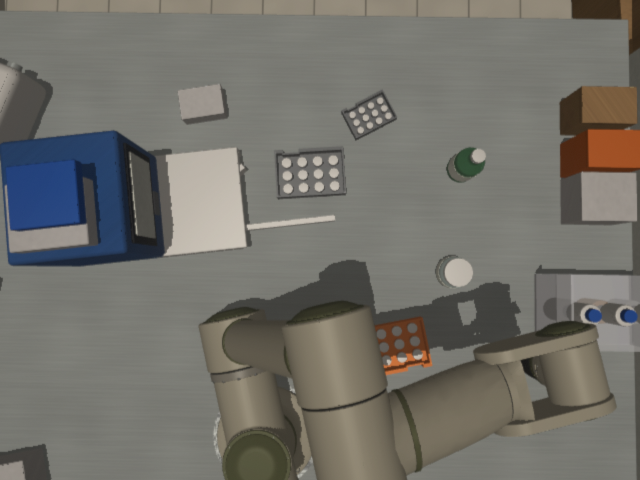

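The scene view shows the large grey tray at about (365,305), between the bottle and analyser, with the fence at (305,280)-(390,232). In the top view the tray is at about (311,173), the fence runs (248,227)-(334,218), and the small grey and orange trays are decoys. Next I'll enlarge both views.

Run:
```python
import cv2
a=cv2.imread("pics/top0.png")[130:270,150:350];cv2.imwrite("pics/topc.png",cv2.resize(a,None,fx=4,fy=4,interpolation=cv2.INTER_CUBIC))
a=cv2.imread("pics/scene0.png")[170:360,290:540];cv2.imwrite("pics/scenec.png",cv2.resize(a,None,fx=3,fy=3,interpolation=cv2.INTER_CUBIC))
```

```text
(no output)
```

View pics/topc.png

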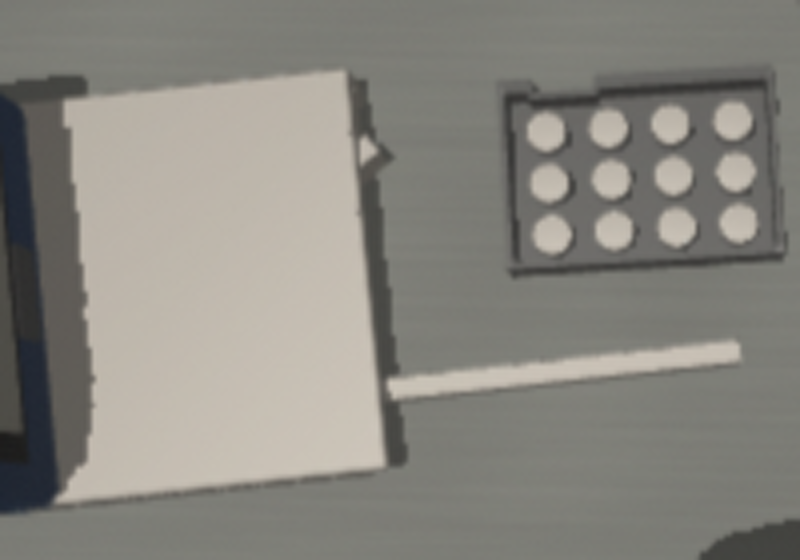

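View pics/scenec.png

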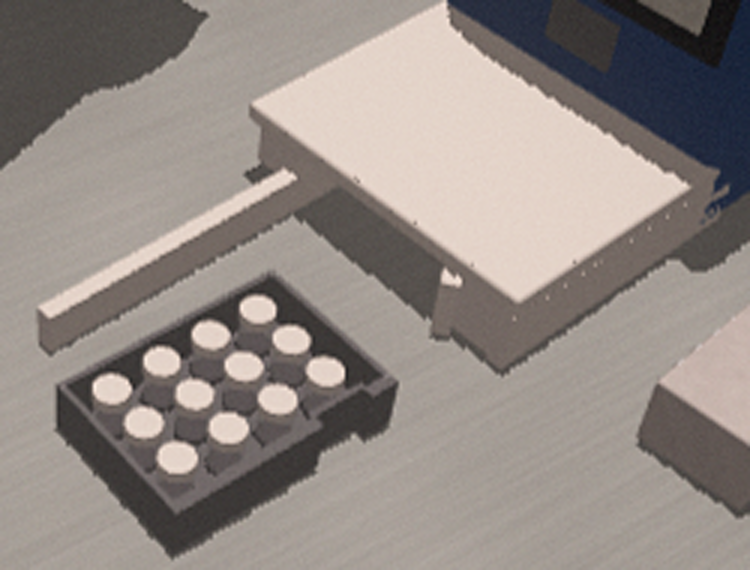

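```bash
cat > geo.py <<'E'
from rig import env
import numpy as np
C={n:env.calibration(n) for n in("scene","top")}
def ray(n,u,v):
    c=C[n];d=np.array(c["rotation"])@[(u-c["cx"])/c["fx"],(v-c["cy"])/c["fy"],1];return np.array(c["position"]),d
def atz(n,u,v,z):
    p,d=ray(n,u,v);return p+d*(z-p[2])/d[2]
def tri(a,b):
    p,d=ray("top",*a);q,e=ray("scene",*b)
    s=np.linalg.lstsq(np.c_[d,-e],q-p,rcond=None)[0];A=p+d*s[0];B=q+e*s[1];return (A+B)/2,np.linalg.norm(A-B)
E
python3 - <<'E'
from geo import *
T=lambda u,v:(150+u/4-.4,130+v/4-.4)
S=lambda u,v:(290+u/3-.33,170+v/3-.33)
np.set_printoptions(precision=4,suppress=True)
P={"plinth+":((347,70),(516,302),.058),"plinth-":((386,467),(251,104),.058),"fence_out":((738,342),(50,318),.03),
"nose+":((500,85),(397,381),.036),"rear+":((772,68),(175,512),.036),"rear-":((783,257),(60,386),.036),"nose-":((512,272),(270,274),.036)}
for k,(a,b,z) in P.items():
    m,e=tri(T(*a),S(*b));print(k,m,e,"top@z",atz("top",*T(*a),z)[:2],"sc@z",atz("scene",*S(*b),z)[:2])
print("fence_in",atz("top",*T(388,380),.03)[:2])
E
```

```text
plinth+ [0.6551 0.0773 0.056 ] 0.0010948261361903864 top@z [0.6543 0.0766] sc@z [0.6566 0.0762]
plinth- [0.4295 0.0502 0.0553] 0.001867032029268191 top@z [0.4289 0.049 ] sc@z [0.4325 0.0489]
fence_out [ 0.5056 -0.1477  0.0283] 0.0019472639791774415 top@z [ 0.505  -0.1485] sc@z [ 0.5075 -0.1476]
nose+ [ 0.653  -0.007   0.0342] 0.00399766779962704 top@z [ 0.6514 -0.0087] sc@z [ 0.6551 -0.0063]
rear+ [ 0.6647 -0.165   0.034 ] 0.0020228157198064786 top@z [ 0.6637 -0.1658] sc@z [ 0.6664 -0.165 ]
rear- [ 0.5556 -0.1719  0.0308] 0.0042487043638899024 top@z [ 0.5539 -0.1736] sc@z [ 0.5604 -0.1723]
nose- [ 0.5444 -0.0161  0.031 ] 0.003208658398442007 top@z [ 0.5429 -0.0179] sc@z [ 0.5489 -0.018 ]
fence_in [0.4799 0.0528]
```

Triangulated heights match the text (0.055, 0.029 and 0.031–0.034 m).

- **Analyser:** origin about (0.538, 0.057), yaw 0.122 rad.
- **Tray:** analyser frame x = +0.049, y = -0.154, yaw -0.05 relative to the analyser.

I'll push the tray sideways onto the fence with two fingers, then push it from the rear.

Request:
jog_arm(
  hand=[0.05,0.05,0.05,0.05,0.05],
  travel=[
    [0.0305,0.0265,0],
    [0.0305,0.0265,0],
    [0.0305,0.0265,0],
    [0.0305,0.0265,0],
    [0.0305,0.0265,0],
  ],
  yaw=[-0.022,-0.022,-0.022,-0.022,-0.022],
)

```text
time_s: 0.72
position: [0.3939, -0.361, 0.248]
tool_rot: [[0.942, 0.335, -0.0], [0.335, -0.942, 0.001], [-0.0, -0.001, -1.0]]
ft_force: [-0.3, 0.8, -0.8]
grip_width: 0.0502
gripper_force: 0.0
```

Request:
jog_arm(
  hand=[0.05,0.05,0.05,0.05,0.05],
  travel=[
    [0.0305,0.0265,0],
    [0.0305,0.0265,0],
    [0.0305,0.0265,0],
    [0.0305,0.0265,0],
    [0.0305,0.0265,0],
  ],
  yaw=[-0.022,-0.022,-0.022,-0.022,-0.022],
)

```text
time_s: 1.35
position: [0.5464, -0.2285, 0.248]
tool_rot: [[0.973, 0.23, -0.001], [0.23, -0.973, 0.0], [-0.001, -0.001, -1.0]]
ft_force: [0.0, -0.7, 0.4]
grip_width: 0.0502
gripper_force: 0.0
```

Request:
jog_arm(
  hand=[0.05,0.05,0.05,0.05,0.05],
  travel=[
    [0.0305,0.0265,0],
    [0.0305,0.0265,0],
    [0.0305,0.0265,0],
    [0.0305,0.0265,0],
    [0.0305,0.0265,0],
  ],
  yaw=[-0.022,-0.022,-0.022,-0.022,-0.022],
)

```text
time_s: 1.98
position: [0.6989, -0.0961, 0.2478]
tool_rot: [[0.993, 0.122, -0.001], [0.122, -0.993, 0.0], [-0.001, -0.0, -1.0]]
ft_force: [0.9, -0.6, -0.9]
grip_width: 0.0505
gripper_force: 0.0
```

Request:
jog_arm(
  hand=[0.05,0.05,0.05,0.05,0.05],
  travel=[
    [0,0,-0.055],
    [0,0,-0.055],
    [0,0,-0.05],
    [0,0,-0.04],
    [0,0,-0.02],
  ],
  yaw=[0,0,0,0,0],
)

```text
time_s: 2.6
position: [0.6969, -0.0967, 0.025]
tool_rot: [[0.992, 0.122, -0.005], [0.122, -0.992, 0.001], [-0.004, -0.002, -1.0]]
ft_force: [-0.0, 0.8, 0.1]
grip_width: 0.0504
gripper_force: 0.0
```

Request:
jog_arm(
  hand=[0.05,0.05,0.05,0.05,0.05],
  travel=[
    [-0.01,-0.0012,0],
    [-0.008,-0.001,0],
    [-0.008,-0.001,0],
    [-0.008,-0.001,0],
    [-0.006,-0.0007,0],
  ],
  yaw=[0,0,0,0,0],
)

```text
time_s: 3.22
position: [0.6588, -0.1021, 0.0297]
tool_rot: [[0.993, 0.122, 0.004], [0.122, -0.993, -0.001], [0.004, 0.001, -1.0]]
ft_force: [6.2, 0.7, 5.2]
grip_width: 0.0498
gripper_force: 2.9
```

Request:
jog_arm(
  hand=[0.05,0.05,0.05,0.05,0.05],
  travel=[
    [-0.005,-0.0006,0],
    [-0.005,-0.0006,0],
    [-0.005,-0.0006,0],
    [-0.005,-0.0006,0],
    [-0.005,-0.0006,0],
  ],
  yaw=[0,0,0,0,0],
)

```text
time_s: 3.85
position: [0.6342, -0.1053, 0.0297]
tool_rot: [[0.992, 0.122, 0.004], [0.122, -0.992, -0.001], [0.004, 0.002, -1.0]]
ft_force: [6.3, 1.0, 5.4]
grip_width: 0.05
gripper_force: 3.1
```

Run:
```python
from rig import env
import cv2,numpy as np
a=env.get_image("scene")[150:370,270:520,::-1];b=env.get_image("top")[130:270,190:350,::-1]
a=cv2.resize(a,(500,440),interpolation=cv2.INTER_CUBIC);b=cv2.resize(b,(300,262),interpolation=cv2.INTER_CUBIC)
c=np.zeros((440,800,3),np.uint8);c[:,:500]=a;c[:262,500:]=b
cv2.imwrite("pics/p1.png",c)
```

```text
(no output)
```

View pics/p1.png

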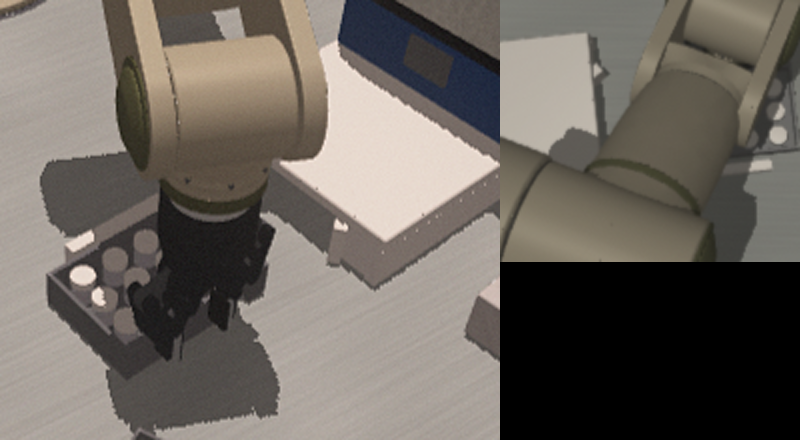

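The picture shows the fingers at (150-230,330) against the tray's +x side. The tray is flat and close to the fence, so I'll keep going until it makes contact.

Request:
jog_arm(
  hand=[0.05,0.05,0.05,0.05,0.05],
  travel=[
    [-0.003,-0.0004,0],
    [-0.002,-0.0002,0],
    [-0.002,-0.0002,0],
    [-0.002,-0.0002,0],
    [-0.001,-0.0001,0],
  ],
  yaw=[0,0,0,0,0],
)

```text
time_s: 4.58
position: [0.6242, -0.1063, 0.0293]
tool_rot: [[0.992, 0.122, 0.003], [0.122, -0.992, -0.001], [0.003, 0.001, -1.0]]
ft_force: [6.2, 0.5, 5.8]
grip_width: 0.0503
gripper_force: 3.0
```

Request:
jog_arm(
  hand=[0.05,0.05,0.05,0.05,0.05],
  travel=[
    [-0.001,-0.0001,0],
    [-0.001,-0.0001,0],
    [-0.001,-0.0001,0],
    [-0.001,-0.0002,0],
    [-0.001,-0.0001,0],
  ],
  yaw=[0,0,0,0,0],
)

```text
time_s: 5.2
position: [0.6238, -0.1063, 0.0303]
tool_rot: [[0.992, 0.122, 0.016], [0.122, -0.992, -0.001], [0.015, 0.003, -1.0]]
ft_force: [27.8, 8.0, -1.4]
grip_width: 0.05
gripper_force: 14.5
```

The tray is against the fence (28 N, x as expected). I'll back off, swing behind the rear wall and turn 90°.

Request:
jog_arm(
  hand=[0.05,0.05,0.05,0.05,0.06],
  travel=[
    [0.004,0.0005,0],
    [0.018,0.002,0],
    [0,0,0.045],
    [0,0,0.045],
    [0,0,0],
  ],
  yaw=[0,0,0,0,0.1745],
)

```text
time_s: 5.82
position: [0.6407, -0.1045, 0.1217]
tool_rot: [[0.955, 0.297, 0.004], [0.297, -0.955, -0.002], [0.003, 0.003, -1.0]]
ft_force: [0.1, 0.6, -0.5]
grip_width: 0.0601
gripper_force: 0.0
```

Request:
jog_arm(
  hand=[0.06,0.06,0.06,0.06,0.06],
  travel=[
    [-0.015,-0.02,0],
    [-0.015,-0.02,0],
    [-0.015,-0.02,0],
    [-0.015,-0.02,0],
    [-0.015,-0.022,0],
  ],
  yaw=[0.1745,0.1745,0.1745,0.1745,0.1745],
)

```text
time_s: 6.45
position: [0.5637, -0.2064, 0.1177]
tool_rot: [[0.385, 0.923, -0.003], [0.923, -0.385, 0.001], [-0.0, -0.003, -1.0]]
ft_force: [0.7, -0.2, 0.6]
grip_width: 0.0601
gripper_force: 0.0
```

Request:
jog_arm(
  hand=[0.06,0.06,0.06,0.06,0.06],
  travel=[
    [0,0,0],
    [0,0,0],
    [0,0,0],
    [0,0,0],
    [0,0,0],
  ],
  yaw=[0.1745,0.1745,0.1745,0,0],
)

```text
time_s: 7.08
position: [0.5648, -0.206, 0.1181]
tool_rot: [[-0.119, 0.993, -0.001], [0.993, 0.119, 0.0], [0.001, -0.001, -1.0]]
ft_force: [-0.1, 0.3, 0.3]
grip_width: 0.06
gripper_force: 0.0
```

Run:
```python
from rig import env
import cv2,numpy as np
a=env.get_image("scene")[150:370,270:520,::-1];b=env.get_image("top")[130:270,190:350,::-1]
a=cv2.resize(a,(500,440),interpolation=cv2.INTER_CUBIC);b=cv2.resize(b,(300,262),interpolation=cv2.INTER_CUBIC)
c=np.zeros((440,800,3),np.uint8);c[:,:500]=a;c[:262,500:]=b
cv2.imwrite("pics/p2.png",c)
```

```text
(no output)
```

View pics/p2.png

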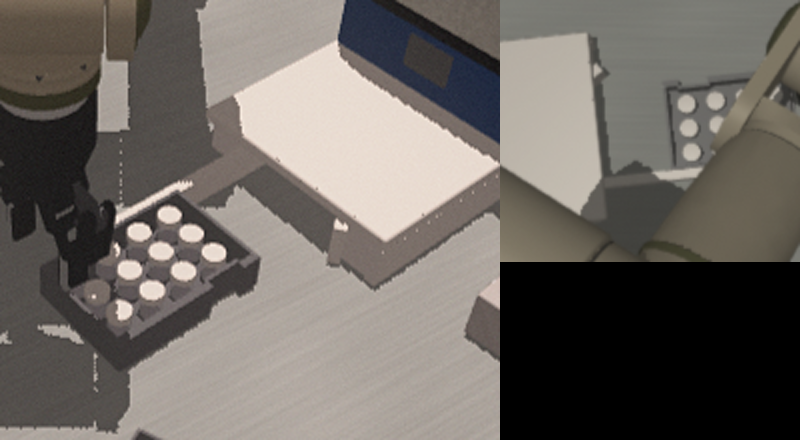

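The tray now lies along the fence. I'll check where the rear is before descending: nose+ corner at (668,88) in the top view, rear+ rim at about (120,345) in the scene view.

Run:
```python
from geo import *
xa=np.array([.9926,.1216]);ya=np.array([-.1216,.9926]);O=[.538,.057]
def an(p): d=p[:2]-O;return (d@xa).round(4),(d@ya).round(4)
print(an(atz("top",190+168/1.875,130+88/1.875,.036)),an(atz("scene",270+258/2,150+258/2,.036)),an(atz("scene",270+120/2,150+345/2,.036)),an(atz("scene",270+65/2,150+290/2,.036)))
print(an(env.observe()["position"]))
```

```text
(np.float64(0.0429), np.float64(-0.0844)) (np.float64(0.055), np.float64(-0.0793)) (np.float64(0.0554), np.float64(-0.2359)) (np.float64(-0.019), np.float64(-0.2354))
(np.float64(-0.0053), np.float64(-0.2644))
```

Rear wall is at y = -0.236 and the TCP at -0.264, so there's room to descend.

Request:
jog_arm(
  hand=[0.06,0.06,0.06,0.06,0.06],
  travel=[
    [0.002,0,-0.03],
    [0.002,0,-0.03],
    [0,0,-0.02],
    [0,0,-0.01],
    [0,0,0],
  ],
  yaw=[0,0,0,0,0],
)

```text
time_s: 7.8
position: [0.569, -0.2061, 0.0281]
tool_rot: [[-0.122, 0.993, -0.001], [0.993, 0.122, 0.0], [0.0, -0.001, -1.0]]
ft_force: [0.2, -0.3, 0.8]
grip_width: 0.0601
gripper_force: 0.0
```

Request:
jog_arm(
  hand=[0.06,0.06,0.06,0.06,0.06],
  travel=[
    [-0.0005,0.004,0],
    [-0.0005,0.004,0],
    [-0.0005,0.004,0],
    [-0.0005,0.004,0],
    [-0.0005,0.004,0],
  ],
  yaw=[0,0,0,0,0],
)

```text
time_s: 8.43
position: [0.5668, -0.1863, 0.0285]
tool_rot: [[-0.122, 0.992, 0.001], [0.992, 0.122, -0.001], [-0.001, 0.0, -1.0]]
ft_force: [0.3, -2.2, 0.1]
grip_width: 0.06
gripper_force: 1.3
```

Request:
jog_arm(
  hand=[0.06,0.06,0.06,0.06,0.06],
  travel=[
    [-0.001,0.008,0],
    [-0.001,0.008,0],
    [-0.001,0.008,0],
    [-0.001,0.008,0],
    [-0.001,0.008,0],
  ],
  yaw=[0,0,0,0,0],
)

```text
time_s: 9.05
position: [0.5617, -0.1458, 0.0285]
tool_rot: [[-0.122, 0.992, 0.0], [0.992, 0.122, -0.0], [-0.0, 0.0, -1.0]]
ft_force: [0.8, -4.6, 2.3]
grip_width: 0.0599
gripper_force: 2.1
```

Request:
jog_arm(
  hand=[0.06,0.06,0.06,0.06,0.06],
  travel=[
    [-0.0006,0.005,0],
    [-0.0006,0.005,0],
    [-0.0006,0.005,0],
    [-0.0006,0.005,0],
    [-0.0006,0.005,0],
  ],
  yaw=[0,0,0,0,0],
)

```text
time_s: 9.68
position: [0.5587, -0.1211, 0.0285]
tool_rot: [[-0.122, 0.993, 0.001], [0.993, 0.122, -0.0], [-0.0, 0.0, -1.0]]
ft_force: [-0.0, -5.3, 3.7]
grip_width: 0.06
gripper_force: 2.6
```

Request:
jog_arm(
  hand=[0.06,0.06,0.06,0.06,0.06],
  travel=[
    [-0.0004,0.003,0],
    [-0.0004,0.003,0],
    [-0.0004,0.003,0],
    [-0.0004,0.003,0],
    [-0.0004,0.003,0],
  ],
  yaw=[0,0,0,0,0],
)

```text
time_s: 10.3
position: [0.5568, -0.1063, 0.0285]
tool_rot: [[-0.122, 0.993, 0.0], [0.993, 0.122, -0.0], [-0.0, 0.0, -1.0]]
ft_force: [-0.2, -6.5, 4.0]
grip_width: 0.0596
gripper_force: 2.7
```

Request:
jog_arm(
  hand=[0.06,0.06,0.06,0.06,0.06],
  travel=[
    [-0.0004,0.003,0],
    [-0.0004,0.003,0],
    [-0.0004,0.003,0],
    [-0.0003,0.003,0],
    [-0.0003,0.003,0],
  ],
  yaw=[0,0,0,0,0],
)

```text
time_s: 10.92
position: [0.5549, -0.0912, 0.0285]
tool_rot: [[-0.122, 0.993, 0.0], [0.993, 0.122, -0.0], [-0.0, 0.0, -1.0]]
ft_force: [1.7, -5.0, 4.2]
grip_width: 0.06
gripper_force: 2.7
```

Request:
jog_arm(
  hand=[0.06,0.06,0.06,0.06,0.06],
  travel=[
    [-0.0003,0.0025,0],
    [-0.0003,0.0025,0],
    [-0.0003,0.0025,0],
    [-0.0003,0.0025,0],
    [-0.0003,0.0025,0],
  ],
  yaw=[0,0,0,0,0],
)

```text
time_s: 11.55
position: [0.5534, -0.0787, 0.0285]
tool_rot: [[-0.122, 0.993, 0.0], [0.993, 0.122, -0.0], [-0.0, 0.0, -1.0]]
ft_force: [1.1, -4.5, 4.5]
grip_width: 0.0601
gripper_force: 2.7
```

Request:
jog_arm(
  hand=[0.06,0.06,0.06,0.06,0.06],
  travel=[
    [-0.0003,0.0025,0],
    [-0.0003,0.0025,0],
    [-0.0003,0.0025,0],
    [-0.0003,0.0025,0],
    [-0.0003,0.0025,0],
  ],
  yaw=[0,0,0,0,0],
)

```text
time_s: 12.18
position: [0.5519, -0.0667, 0.0285]
tool_rot: [[-0.122, 0.992, 0.0], [0.992, 0.122, -0.001], [-0.001, 0.0, -1.0]]
ft_force: [0.1, -8.8, 4.6]
grip_width: 0.0597
gripper_force: 4.0
```

Request:
jog_arm(
  hand=[0.06,0.06,0.06,0.06,0.06],
  travel=[
    [-0.0003,0.0025,0],
    [-0.0003,0.0025,0],
    [-0.0003,0.0025,0],
    [-0.0003,0.0025,0],
    [-0.0003,0.0025,0],
  ],
  yaw=[0,0,0,0,0],
)

```text
time_s: 12.8
position: [0.5501, -0.0541, 0.0284]
tool_rot: [[-0.123, 0.992, -0.0], [0.992, 0.123, -0.001], [-0.001, -0.001, -1.0]]
ft_force: [-1.0, -7.4, 4.7]
grip_width: 0.0601
gripper_force: 3.8
```

Catch engaged (force 4.5 → 8.8 N); the nose is at about 60 mm. I'll go on in smaller steps.

Request:
jog_arm(
  hand=[0.06,0.06,0.06,0.06,0.06],
  travel=[
    [-0.0003,0.002,0],
    [-0.0003,0.002,0],
    [-0.0002,0.002,0],
    [-0.0002,0.002,0],
    [-0.0002,0.002,0],
  ],
  yaw=[0,0,0,0,0],
)

```text
time_s: 13.42
position: [0.5489, -0.0441, 0.0284]
tool_rot: [[-0.123, 0.992, -0.001], [0.992, 0.123, -0.001], [-0.001, -0.001, -1.0]]
ft_force: [-1.8, -7.2, 5.3]
grip_width: 0.0599
gripper_force: 3.8
```

Request:
jog_arm(
  hand=[0.06,0.06,0.06,0.06,0.06],
  travel=[
    [-0.0002,0.0015,0],
    [-0.0002,0.0015,0],
    [-0.0002,0.0015,0],
    [-0.0002,0.0015,0],
    [-0.0001,0.0015,0],
  ],
  yaw=[0,0,0,0,0],
)

```text
time_s: 14.05
position: [0.5479, -0.0366, 0.0284]
tool_rot: [[-0.123, 0.992, -0.001], [0.992, 0.123, -0.001], [-0.001, -0.001, -1.0]]
ft_force: [-1.3, -7.8, 5.6]
grip_width: 0.06
gripper_force: 3.8
```

Request:
jog_arm(
  hand=[0.06,0.06,0.06,0.06,0.06],
  travel=[
    [-0.0002,0.0015,0],
    [-0.0002,0.0015,0],
    [-0.0002,0.0015,0],
    [-0.0002,0.0015,0],
    [-0.0001,0.0015,0],
  ],
  yaw=[0,0,0,0,0],
)

```text
time_s: 14.68
position: [0.547, -0.029, 0.0284]
tool_rot: [[-0.123, 0.992, -0.001], [0.992, 0.123, -0.001], [-0.001, -0.001, -1.0]]
ft_force: [-0.7, -6.4, 5.6]
grip_width: 0.0603
gripper_force: 3.5
```

Request:
jog_arm(
  hand=[0.06,0.06,0.06,0.06,0.06],
  travel=[
    [-0.0001,0.001,0],
    [-0.0001,0.001,0],
    [-0.0001,0.001,0],
    [-0.0001,0.001,0],
    [-0.0002,0.001,0],
  ],
  yaw=[0,0,0,0,0],
)

```text
time_s: 15.3
position: [0.5463, -0.0239, 0.0284]
tool_rot: [[-0.123, 0.992, -0.001], [0.992, 0.123, -0.001], [-0.001, -0.001, -1.0]]
ft_force: [-0.6, -6.1, 4.8]
grip_width: 0.0601
gripper_force: 3.2
```

Request:
jog_arm(
  hand=[0.06,0.06,0.06,0.06,0.06],
  travel=[
    [-0.0001,0.001,0],
    [-0.0001,0.001,0],
    [-0.0001,0.001,0],
    [-0.0001,0.001,0],
    [-0.0002,0.001,0],
  ],
  yaw=[0,0,0,0,0],
)

```text
time_s: 15.92
position: [0.5458, -0.0188, 0.0283]
tool_rot: [[-0.122, 0.992, -0.001], [0.992, 0.122, -0.0], [-0.0, -0.001, -1.0]]
ft_force: [-0.3, -4.9, 4.1]
grip_width: 0.0598
gripper_force: 2.7
```

Request:
jog_arm(
  hand=[0.06,0.06,0.06,0.06,0.06],
  travel=[
    [-0.0001,0.001,0],
    [-0.0001,0.001,0],
    [-0.0001,0.001,0],
    [-0.0001,0.001,0],
    [-0.0002,0.001,0],
  ],
  yaw=[0,0,0,0,0],
)

```text
time_s: 16.55
position: [0.5458, -0.015, 0.0284]
tool_rot: [[-0.123, 0.992, 0.001], [0.992, 0.123, -0.003], [-0.003, 0.0, -1.0]]
ft_force: [1.3, -14.1, 2.1]
grip_width: 0.0598
gripper_force: 7.2
```

The stop is felt: 4.9 → 14 N at nose ≈ 100 mm, the depth the catch onset predicted. I'll seat it slightly more, then back off straight and rise.

Request:
jog_arm(
  hand=[0.06,0.06,0.06,0.06,0.06],
  travel=[
    [0,0.0005,0],
    [0,0.0005,0],
    [0,0,0],
    [0,0,0],
    [0,0,0],
  ],
  yaw=[0,0,0,0,0],
)

```text
time_s: 17.18
position: [0.5458, -0.0146, 0.0284]
tool_rot: [[-0.123, 0.992, 0.0], [0.992, 0.123, -0.003], [-0.003, 0.0, -1.0]]
ft_force: [1.4, -16.6, 1.4]
grip_width: 0.0599
gripper_force: 8.0
```

Request:
jog_arm(
  hand=[0.06,0.06,0.06,0.06,0.06],
  travel=[
    [0.0002,-0.002,0],
    [0.0002,-0.002,0],
    [0.0003,-0.003,0],
    [0.002,-0.015,0],
    [0.005,-0.04,0],
  ],
  yaw=[0,0,0,0,0],
)

```text
time_s: 17.8
position: [0.553, -0.0746, 0.0281]
tool_rot: [[-0.124, 0.992, -0.001], [0.992, 0.124, 0.001], [0.001, -0.001, -1.0]]
ft_force: [-0.1, -0.5, -0.0]
grip_width: 0.0599
gripper_force: 0.0
```

Request:
jog_arm(
  hand=[0.06,0.06,0.06,0.06,0.06],
  travel=[
    [0,0,0.05],
    [0,0,0.05],
    [0,0,0.05],
    [0,-0.06,0],
    [0,-0.06,0],
  ],
  yaw=[0,0,0,0,0],
)

```text
time_s: 18.42
position: [0.553, -0.1963, 0.179]
tool_rot: [[-0.123, 0.992, 0.001], [0.992, 0.123, -0.0], [-0.0, 0.001, -1.0]]
ft_force: [-0.6, 0.3, 0.5]
grip_width: 0.0605
gripper_force: 0.0
```

Run:
```python
from rig import env
import cv2
a=env.get_image("scene")[130:330,290:540,::-1]
cv2.imwrite("pics/p3.png",cv2.resize(a,None,fx=3,fy=3,interpolation=cv2.INTER_CUBIC))
```

```text
(no output)
```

View pics/p3.png

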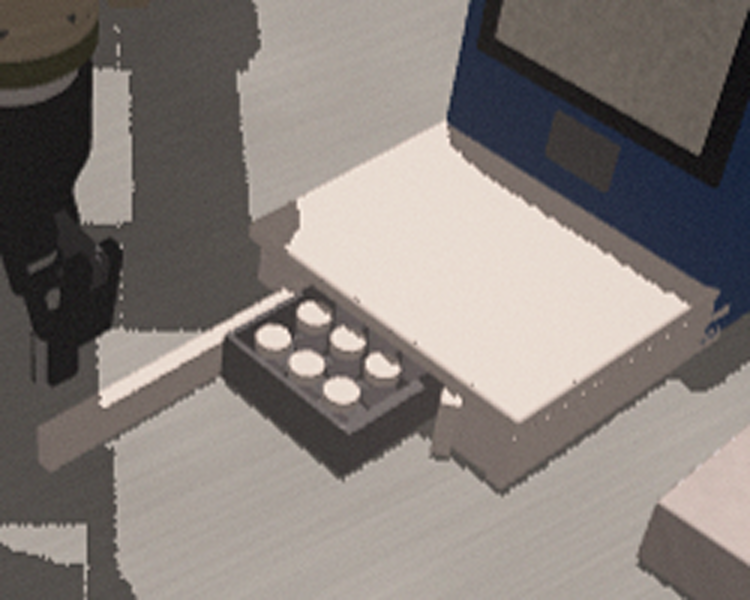

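The tray sits straight in the bay with rear rim corners at about (228,338) and (350,432). Roughly 60 mm sticks out, and the gripper is clear at (80,320). I'm handing in.

```bash
python3 -c "
from rig import env
print(env.close_job())"
```

```text
the job is handed in; nothing more can be done
None
```

I pushed the tray into the bay until it met the stop, let go of it and handed the job in. The push force fell back to plain sliding before the stop, so the catch appears to be in its notch; the verdict was not reported back to me.

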